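# Check a spring gauge against the mark

## Robot

A 6-joint arm with a two-finger parallel gripper is mounted at the origin on the work surface. World frame = base frame: x ahead of the robot, y to its left, z up, the work surface at z = 0. Lengths are in m, angles in rad, forces in N, time in s.
With the tool pointing down it reaches from about 0.325 to 0.775 m from the base axis. Payload 5.5 kg.
Tool frame: the origin (TCP) lies between the finger pads; the fingertips stand 8 mm ahead of it and the grasp point (between the pads) lies 11 mm behind it (tcp_to_tips is the distance from the TCP to the fingertips, in m); z points along the fingers, y is the line along which they close (so a half turn about z gives the same grasp; the last joint's range is limited). The gripper opens to 88 mm and grips with 3 to 60 N. Pads are 20 mm wide; open, the fingers measure 115 mm over their backs; the gripper's body (75 mm by 178 mm) begins 61 mm behind the grasp point.
Start: joints at [1.258, 0.091, 1.231, -0, 1.82, -0.057], TCP at [0.152, 0.58, 0.231] pointing down, gripper open.
Joint ranges: [-2.87, 2.87], [-0.86, 2.18], [0.17, 2.46], [-1.51, 4.65], [0.06, 2.69], [-2.65, 2.65]. Speed limits (rad/s): [2.57, 2.57, 3.01, 3.14, 3.14, 3.14].

## Interface

Orientations are given as a unit quaternion [w, x, y, z].
In Python, from bench import * gives the robot as it stands. Calls block until the motion is done:
- move_to(position, orientation): joint-space move of the TCP to a pose.
- move_l(position, speed=0.15, orientation=None): straight line of the TCP; orientation=None keeps the orientation; speed is the mean speed in m/s.
- movej(angles): joint-space move.
- gripper_open() and close(): open the fingers fully, or close them until they stop; the grip force is fixed at half the most.
- hold(seconds).
- inverse_kinematics(position, orientation): joint angles nearest the present ones, or None.
- state(): the state.
- get_image(name): name is "scene" or "side" or "wrist"; returns a dict with "frame" (384x512x3 uint8, blue, green, red), "depth" (384x512 float32, m along the optical axis (not along the pixel's ray), 0 where there is no reading), "camera_matrix" (3x3 intrinsics, pixels), "view" (4x4, takes a point from world to camera coordinates). Camera axes: x right, y up, looking along -z (the intrinsics and any distortion apply to the point x, -y, -z); pixel columns grow to the right and rows downward; lengths in m; the calibration is good to about 2 mm. A picture is of the moment at which its call begins.
A pose or a line that the arm cannot do raises IKError and nothing moves.
- job_done(): hands the job in; it is judged then, once.
The state is a dict: "time": time; "joint_pos": joint angles; "dq": joint speeds; "joint_torque": joint torques, N m; "ee_pos": TCP position; "ee_rot": TCP orientation; "ft_force": force on the tool from outside, world axes, zero at the start; "moment": the same for the moment, N m; "finger_gap": finger opening in m; "finger_force": force on a finger pad.
Only numpy, scipy, OpenCV 4.12 (cv2) and the standard library are available. Lean on these libraries where they do the work, as an engineer would, in place of code of your own. Each camera call takes 0.05 s, during which the arm holds its last target. There are 200 camera calls.

## Task

Of the three spring gauges on the mat, take the one whose barrel just fills the length of the trough in the check stand, lay it fully down in the trough with its rod through the slot and let go of it. Then take it by its pull tab, draw the tab out until its middle is over the mark bar, hold it there for two seconds, and ease it gently all the way home without letting it snap back. Leave the gauge lying in the trough with the tab released, and leave the other gauges and the things around where they are.

Things in the scene. Friction and masses are not known exactly. Their poses are not given: they have to be found in the camera images.
- stand: fixed check stand: a grey plate 250 (x) x 110 (y) x 12 thick, level, its scale engraved at the edges. Origin on its underside, under the trough's middle; the plate runs 187 mm to the -x side and 63 mm to the +x side. x is the line of the pull: the gauge lies along x and its tab is pulled to -x, above the long part of the plate
- trough (a point): middle of the trough's floor, on the plate's top, 12 mm over the stand's origin. Between walls it is 94 (x) x 34 (y); the wall tops flare outwards. End walls reach 37 mm over the floor; low side guides (25 mm) stand only near the ends, leaving the middle 56 mm of both sides free for fingers. The walls hold the barrel during the pull
- slot (a point): middle of the slot in the trough's -x end wall, 22 mm above its floor: 18 mm wide, open at the top, for the gauge's rod; the tab stays outside, on the -x side of it
- mark: the mark: a dark steel bar 5 (x) x 112 (y) x 4 high across the long part of the stand's plate, a small clamp block (14 x 10, 10 mm above the plate) at each end. Its place varies, 28 to 62 mm beyond the tab of the seated, undrawn gauge. The tab passes 6 mm over it. Origin: centre of the bar's underside, on the plate's top; axes as the stand's
- gauge_mid: spring gauge with a middle-sized barrel: square aluminium barrel 90 (x) x 30 (y) x 34 (z), rod and pull tab out of its -x end; about 0.2 kg, balancing about 14 mm from the barrel's middle towards the tab. Origin: centre of the barrel's underside; x along the barrel, away from the tab. The only one that just fills the trough, with about 2 mm play at each end; this is the one to check
- gauge_short: spring gauge with a short barrel: square aluminium barrel 70 (x) x 30 (y) x 34 (z), rod and pull tab out of its -x end; about 0.2 kg, balancing about 14 mm from the barrel's middle towards the tab. Origin: centre of the barrel's underside; x along the barrel, away from the tab. Too short for the trough: leave alone
- gauge_long: spring gauge with a long barrel: square aluminium barrel 112 (x) x 30 (y) x 34 (z), rod and pull tab out of its -x end; about 0.2 kg, balancing about 14 mm from the barrel's middle towards the tab. Origin: centre of the barrel's underside; x along the barrel, away from the tab. Too long for the trough: leave alone
- tab_mid (a point): the dark steel pull tab of the middle-sized gauge: an upright block 14 (along the pull) x 26 (across) x 32 tall, on an 8 mm round rod, 44 mm clear of the barrel's end when home. This point: the tab's centre, 26 mm above the barrel's underside, when home 96 mm from the barrel's middle along -x; the tab's top is 16 mm above it
- slide_mid (a joint): how far the tab of the middle-sized gauge is drawn out of the barrel, m: 0 home, 0.075 at the stop, growing along the gauge's -x axis. A spring pulls it home: about 2.4 N at home plus 0.11 N per mm drawn (about 7 N at 40 mm); let go of, it snaps back
- mat: fixed black rubber mat 160 (x) x 220 (y) x 4 thick on which the three gauges lie side by side in any order, about 76 mm apart, tabs towards the robot. Origin: centre of its underside
- meter: bystander: grey hand-held meter, 85 x 150 x 30 high; origin under its centre
- tape_roll: bystander: roll of tape lying flat, 68 diameter, 20 high; origin under its centre

How it is judged:
By the outcome, as a careful person would: the job done as asked, in the order asked, and still so for the second after the job is handed in, with the robot touching nothing.
It also fails if it takes over 59 s, if anything falls off the work surface, if the arm or the gripper's body presses on something with over 40 N, if the wrist force passes 120 N, or if a joint passes its speed limit or range.

## Working session

There is one attempt and no reset: what is moved stays moved. The work goes in short steps, each a Python script; the robot and the scene stay as the last script left them, time stands still between calls to the robot, and variables do not carry over. Pictures are saved under pics/ and viewed, at most 10 in all, crops included, and the job is handed in when it is done.

```bash
mkdir -p pics; ls; python3 - <<'E'
from bench import *
import cv2,numpy as np
for n in("scene","side"):
    r=get_image(n); cv2.imwrite(f"pics/{n}0.png",r["frame"]); np.savez(f"{n}0.npz",**r)
    print(n,r["camera_matrix"].tolist(),np.round(r["view"],3).tolist(),[k for k in r])
s=state();print(s)
E
```

```text
pics
scene [[375.7943537094429, 0.0, 256.39274239249943], [0.0, 375.7943537094429, 184.42514665158416], [0.0, 0.0, 1.0]] [[0.716, 0.698, 0.001, -0.382], [-0.429, 0.439, 0.789, 0.198], [0.55, -0.566, 0.614, -1.374], [0.0, 0.0, 0.0, 1.0]] ['frame', 'depth', 'camera_matrix', 'view']
side [[496.78041788495767, 0.0, 255.3572684269213], [0.0, 496.78041788495767, 188.97252456752892], [0.0, 0.0, 1.0]] [[0.982, -0.189, -0.012, -0.514], [0.102, 0.478, 0.873, -0.115], [-0.159, -0.858, 0.488, -1.477], [0.0, 0.0, 0.0, 1.0]] ['frame', 'depth', 'camera_matrix', 'view']
{'time': 0.1, 'joint_pos': array([ 1.25830356e+00,  9.18013558e-02,  1.23176633e+00,  9.48141130e-06,
        1.81979658e+00, -5.67012186e-02]), 'dq': array([ 0.00081375, -0.00160979, -0.0001729 ,  0.00036785,  0.0006368 ,
        0.00126331]), 'joint_torque': array([ 3.12862241e-03, -4.47855699e+01, -4.07570744e+01,  7.00841518e-02,
        2.83645542e-02, -9.77319201e-05]), 'ee_pos': array([0.15172878, 0.58023866, 0.2296088 ]), 'ee_rot': array([-1.67107312e-04,  1.27546180e-01,  9.91832237e-01, -8.69911968e-04]), 'ft_force': array([ 0.17688462, -0.55676847, -0.12837485]), 'moment': array([-0.02179485, -0.01447534, -0.02051233]), 'finger_force': 0.0, 'finger_gap': 0.08749900466703389}
```

View pics/scene0.png

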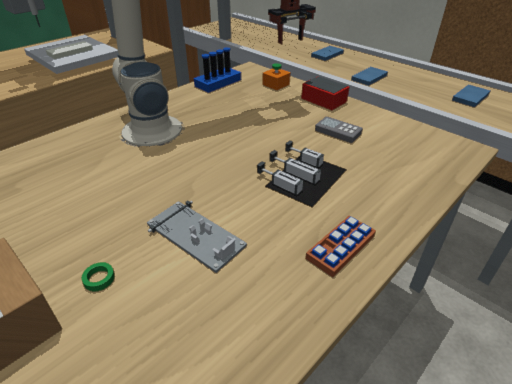

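View pics/side0.png

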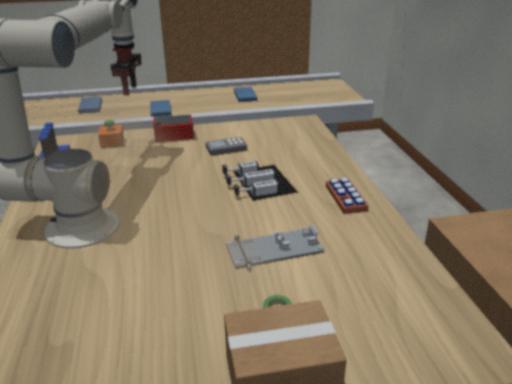

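The scene picture shows the stand around (197,235), its mark bar at about (172,217), and the gauges' barrels at (287,182), (302,171) and (312,157). The nearest looks mid-sized, the centre one long and the far one short. I'll get coarse positions, then use the wrist camera from close by.

```bash
cat > h.py <<'E'
from bench import *
import cv2,numpy as np
def cloud(r):
    K=r["camera_matrix"];d=r["depth"];v,u=np.mgrid[:d.shape[0],:d.shape[1]]
    c=np.stack([(u-K[0,2])/K[0,0]*d,-(v-K[1,2])/K[1,1]*d,-d,np.ones_like(d)],-1)
    p=(c@np.linalg.inv(r["view"]).T)[...,:3]; p[d==0]=np.nan
    return p
def q(yaw): # tool down, tool x axis at yaw from world x (y closing = yaw-90)
    return np.array([0,np.cos(yaw/2),np.sin(yaw/2),0])
def rect(pts):  # min area rect of xy in mm
    c,s,a=cv2.minAreaRect((pts[:,:2]*1000).astype(np.float32)); return np.round(c,1),np.round(s,1),round(a,1)
def blobs(p,lo,hi,minpx=15):
    m=((p[...,2]>lo)&(p[...,2]<hi)).astype(np.uint8)
    n,l,st,_=cv2.connectedComponentsWithStats(m)
    return [(p[l==i],st[i]) for i in range(1,n) if st[i,4]>=minpx]
def shot(name,f):
    r=get_image(name);cv2.imwrite(f"pics/{f}.png",r["frame"]);np.savez(f"{f}.npz",**r);return r
E
python3 - <<'E'
from h import *
r=np.load("scene0.npz");p=cloud(r)
for v,u in[(182,287),(171,302),(157,312),(168,262),(235,197),(217,172),(252,222),(128,340),(275,98)]:print(u,v,np.round(p[v,u],3))
r=get_image("wrist");print(np.round(np.linalg.inv(r["view"]),3).tolist(),r["camera_matrix"][0,0],state()["ee_pos"])
E
```

```text
287 182 [nan nan nan]
302 171 [0.578 0.148 0.032]
312 157 [0.555 0.228 0.033]
262 168 [0.484 0.075 0.034]
197 235 [ 0.547 -0.226  0.013]
172 217 [ 0.447 -0.23   0.012]
222 252 [ 0.649 -0.232  0.035]
340 128 [0.513 0.443 0.033]
98 275 [ 0.476 -0.456  0.001]
[[0.253, -0.938, -0.235, 0.088], [0.967, 0.245, 0.063, 0.597], [-0.002, -0.243, 0.97, 0.383], [0.0, 0.0, 0.0, 1.0]] 328.1860245782712 [0.15174723 0.58028165 0.22974482]
```

```bash
python3 - <<'E'
from h import *
move_to([.51,.15,.26],q(np.pi)); hold(.3); r=shot("wrist","w_mat"); p=cloud(r)
for b,s in blobs(p,.034,.046): print("mat",rect(b),np.round(np.median(b,0),3),s[:4])
move_to([.50,-.23,.26],q(np.pi)); hold(.3); r=shot("wrist","w_st"); p=cloud(r)
for lo,hi in((.008,.0135),(.0145,.018),(.0195,.028),(.032,.04),(.044,.056)):
  for b,s in blobs(p,lo,hi): print(lo,rect(b),np.round(np.median(b,0),4),s)
print(state()["time"])
E
```

```text
mat (array([456.9, 227. ]), array([14.4, 26.5]), 7.7) [0.457 0.225 0.045] [317 118  26  17]
mat (array([458.8, 149.2]), array([14.3, 26.3]), 6.4) [0.458 0.149 0.045] [248 120  25  16]
mat (array([474.4,  76.6]), array([14.3, 26.1]), 6.4) [0.474 0.077 0.045] [183 134  25  16]
mat (array([541.8, 238.6]), array([69.9, 30.9]), 8.0) [0.54  0.238 0.038] [320 169  31  60]
mat (array([564.8, 161.1]), array([111.9,  30.5]), 6.5) [0.562 0.161 0.038] [252 171  35  91]
mat (array([569.7,  86.5]), array([89.6, 30.9]), 5.9) [0.568 0.087 0.038] [190 184  36  73]
0.008 (array([ 423.5, -233.6]), array([ 31.5, 111. ]), 5.1) [ 0.4241 -0.2327  0.0116] [ 211   87   94   36 2404]
0.008 (array([ 549.9, -222.5]), array([212.5, 112.2]), 4.7) [ 0.5308 -0.2224  0.0116] [  213   119   101   162 12399]
0.008 (array([ 479.7, -437.5]), array([62.3, 21.1]), 15.1) [ 0.4776 -0.4301  0.0106] [ 73 129  30  50 110]
0.008 (array([ 489.3, -473.9]), array([42.4, 15.9]), 15.2) [ 0.4911 -0.4796  0.0109] [ 54 141  23  34 106]
0.008 (array([563.6,  70.8]), array([20.6, 81.4]), 82.4) [0.5604 0.071  0.0109] [490 188  22  60 205]
[... 2689 characters left out ...]
 7.4]), 9.5) [0.5647 0.0714 0.0363] [503 194   9  54 308]
0.032 (array([ 555. , -197.2]), array([18.6,  8.4]), 7.4) [ 0.5551 -0.1964  0.0347] [284 209   8  16  89]
0.032 (array([ 559.4, -245.7]), array([18.5,  7.8]), 4.2) [ 0.5591 -0.2459  0.0351] [244 213   8  15  92]
0.032 (array([ 630.3, -198.4]), array([19.8, 24.4]), 5.9) [ 0.6308 -0.191   0.0345] [276 265  20  16 104]
0.032 (array([ 632.5, -239.4]), array([17.6,  7.4]), 5.4) [ 0.6312 -0.239   0.0347] [250 268   7  13  74]
0.044 (array([ 540.1, -207.1]), array([ 7.4, 12.8]), 6.2) [ 0.5393 -0.207   0.0473] [274 204  12   7  65]
0.044 (array([ 542.7, -237.8]), array([ 7.1, 12.8]), 1.1) [ 0.5424 -0.2383  0.0469] [248 207  12   6  67]
4.2833
```

View pics/w_mat.png

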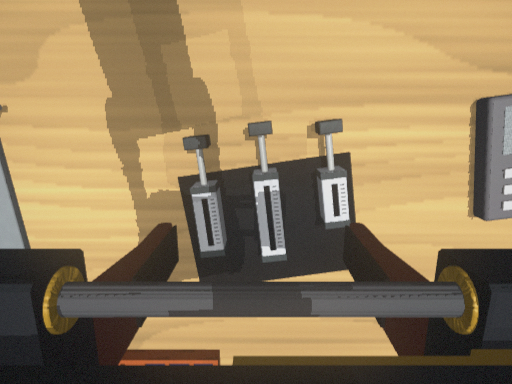

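View pics/w_st.png

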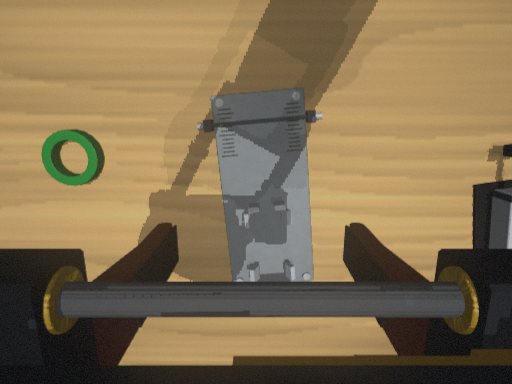

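The mat view shows the three gauges with barrels at (208,218), (268,213) and (335,196) px; the leftmost measures 89.6 mm, so it is the mid one, at yaw of about 5.9°. The stand view shows the mark at (262,120) px, with the trough's far end hidden by the gripper. I'll take one stand view from further back.

```bash
python3 - <<'E'
from h import *
move_to([.44,-.22,.24],q(np.pi+.085)); hold(.3); r=shot("wrist","w_st2"); p=cloud(r)
m=(p[...,2]>.008)&(p[...,2]<.06)&(p[...,0]>.38)&(p[...,0]<.70)&(p[...,1]<-.12)&(p[...,1]>-.33)
P=p[m]; pl=P[P[:,2]<.0135]; print("plate",rect(pl),rect(P[(P[:,2]<.0135)]))
for lo,hi in((.0145,.018),(.0195,.028),(.032,.04),(.044,.056)):
  for b,s in blobs(np.where(m[...,None],p,np.nan),lo,hi,30): print(lo,rect(b),np.round(np.median(b,0),4),s)
# stand frame cross-sections
th=np.radians(4.95);R=np.array([[np.cos(th),np.sin(th)],[-np.sin(th),np.cos(th)]])
c=np.array([.4417,-.2316]); L=(P[:,:2]-c)@R.T
for lo,hi,n in((.032,.04,"guides"),(.044,.056,"ends")):
  k=(P[:,2]>lo)&(P[:,2]<hi); print(n); print(np.unique(np.round(L[k,0]/.002)*2,return_counts=True)); print(np.unique(np.round(L[k,1]/.002)*2,return_counts=True))
k=P[:,2]<.0135; print("plate u",np.percentile(L[k,0],[0,.5,99.5,100]),"v",np.percentile(L[k,1],[0,.5,99.5,100]))
E
```

```text
plate (array([ 532. , -219.8]), array([249.2, 137.3]), 4.9) (array([ 532. , -219.8]), array([249.2, 137.3]), 4.9)
0.0145 (array([ 419.4, -277.9]), array([9.7, 6.5]), 72.8) [ 0.4198 -0.2776  0.0152] [208 147   9   7  30]
0.0145 (array([ 447.4, -301.6]), array([7. , 6.2]), 3.3) [ 0.4471 -0.3014  0.017 ] [188 169   6   7  36]
0.0145 (array([ 443.1, -231.3]), array([ 11.5, 112.3]), 4.3) [ 0.4415 -0.2302  0.0157] [203 168  97  11 435]
0.0145 (array([ 640.7, -213.9]), array([ 1.4, 32.9]), 5.9) [ 0.6409 -0.2158  0.0164] [240 322  26   2  45]
0.0195 (array([ 446.9, -292.1]), array([14.2,  9.6]), 2.0) [ 0.4467 -0.2919  0.0216] [194 167   9  13 111]
0.0195 (array([ 435.9, -170.6]), array([13.1,  9.5]), 6.6) [ 0.4357 -0.1706  0.0216] [300 167   9  12 104]
0.0195 (array([ 542.7, -238. ]), array([ 1.1, 12.3]), 4.5) [ 0.5426 -0.2379  0.0241] [234 253  11   4  33]
0.0195 (array([ 633.7, -214.5]), array([16.7, 38.2]), 6.9) [ 0.6402 -0.2155  0.0248] [237 317  31  12 145]
0.032 (array([ 559.3, -245.9]), array([18.3,  7.3]), 3.8) [ 0.5594 -0.2459  0.0346] [228 263   7  16  90]
0.032 (array([ 554.9, -19
[... 960 characters left out ...]
,  12.,  14.,
        16.,  18.,  20.,  22.,  24.,  26.,  28.]), array([22, 44, 49, 46, 25, 13,  9, 11,  9,  8, 11,  4,  9,  5,  6,  8,  4,
        8,  4, 12, 12,  6, 13,  8,  9, 48, 46, 43, 41]))
ends
(array([ 96.,  98., 100., 102., 200., 202., 204., 206., 208., 210.]), array([18, 50, 48,  6,  3, 59, 97, 34, 35,  3]))
(array([-22., -20., -18., -16., -14., -12., -10.,  -8.,  -6.,  -4.,  -2.,
        -0.,   2.,   4.,   6.,   8.,  10.,  12.,  14.,  16.,  18.,  20.,
        22.]), array([ 7, 24, 14, 22, 19, 20, 20, 10, 13, 12,  7, 13,  8, 11, 14,  7, 24,
       23, 11, 23, 23, 17, 11]))
plate u [-0.03364177 -0.03339335  0.21240172  0.21567788] v [-0.06460351 -0.05400223  0.05468531  0.07272241]
```

View pics/w_st2.png

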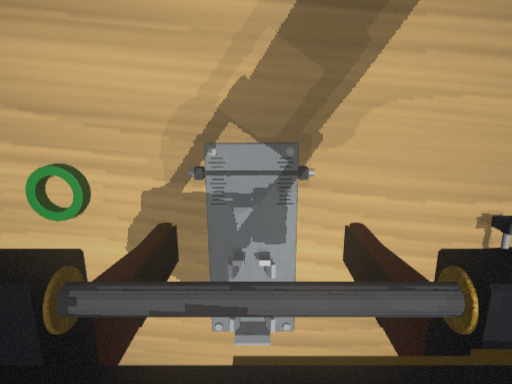

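The stand2 view shows the plate from (208,143) to (295,330) px and the mark at (253,173) px. In the mark's frame the plate spans -33.5..215.7 mm and the trough's middle is at 153 mm, giving trough ≈ (0.594,-0.218), yaw 4.95°, and a pull of about 57 mm, which is within 28–62. The neighbouring barrel leaves only about 2 mm for the open fingers, so I'll grasp with a 4.5 mm offset away from it.

```bash
python3 - <<'E'
from h import *
th=np.radians(5.9); ux=np.array([np.cos(th),np.sin(th)]); uy=np.array([-ux[1],ux[0]])
g=np.array([.5697,.0865])-.011*ux-.0045*uy
Q=q(np.pi+th)
move_to([*g,.12],Q); move_l([*g,.016],.08); hold(.2); print(state()["ft_force"],state()["ee_pos"])
close(); s=state(); print(s["finger_gap"],s["finger_force"],s["ft_force"])
move_l([*g,.13],.1); hold(.3); s=state(); print(s["finger_gap"],s["ee_pos"],s["ft_force"],s["time"])
r=shot("wrist","w_g"); p=cloud(r)
# tool-relative cloud
R=np.stack([ux,uy]); L=np.dstack([(p[...,:2]-s["ee_pos"][:2])@R.T,p[...,2:]-s["ee_pos"][2]])
for lo,hi in((.02,.035),(.015,.0245)):
  for b,st in blobs(L,lo,hi,30):
    if abs(b[:,:2]).max()<.16: print(lo,rect(b),np.round(np.median(b,0),4),st)
E
```

```text
[ 0.16345059  0.0655078  -0.99752443] [0.55946944 0.08091858 0.01644341]
0.029879836805548166 29.999202489852905 [-0.01533088  2.06387902  0.73702133]
0.03006808357565061 [0.55909333 0.08085589 0.12961302] [ 0.25732013  0.05916551 -3.02637761] 10.4667
0.02 (array([-84.4,  -0.4]), array([26.5, 14.4]), 89.9) [-0.0839 -0.0005  0.0296] [ 224   41   74   44 3169]
0.02 (array([-13.9,  -0.2]), array([39.6, 51. ]), 0.5) [-0.0123 -0.0005  0.022 ] [ 197  194  128   87 6868]
0.02 (array([34.1, -0.3]), array([29.8, 22.3]), 89.8) [ 0.0338 -0.0001  0.0218] [ 229  317   64   39 2452]
0.015 (array([-77.1,  -0.5]), array([26.1,  0.7]), 89.9) [-0.0773 -0.0003  0.0201] [226  84  69   4 136]
0.015 (array([-13.9,  -0.3]), array([39.7, 48.6]), 0.0) [-0.0147 -0.0005  0.0219] [ 204  191  115   90 6591]
0.015 (array([34.1, -0.3]), array([30.2, 22.3]), 89.8) [ 0.0339 -0.0001  0.0218] [ 229  317   64   39 2475]
```

View pics/w_g.png

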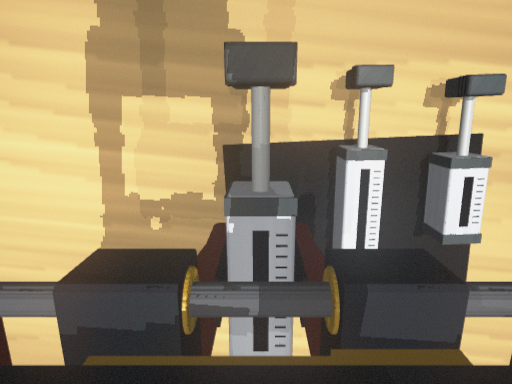

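The gauge is held straight: tab at (260,65) px, 84.4 mm ahead of the TCP, and barrel top 22 mm above the TCP. The camera bias is under 0.5 mm. Now I'll place it.

```bash
cat >> h.py <<'E'
TH=np.radians(4.95); UX=np.array([np.cos(TH),np.sin(TH)]); UY=np.array([-UX[1],UX[0]])
MARK=np.array([.4417,-.2316]); TR=MARK+.153*UX+.0002*UY; QS=q(np.pi+TH)
def toolcloud(r,ee): 
    p=cloud(r); return np.dstack([(p[...,:2]-MARK)@np.stack([UX,UY]).T,p[...,2:]])
E
python3 - <<'E'
from h import *
t=TR-.0114*UX+.0003*UY; print(t)
move_l([*state()["ee_pos"][:2],.17],.15)
move_to([*t,.14],QS); hold(.2); move_l([*t,.07],.1); hold(.2); f0=state()["ft_force"]; print(f0,state()["ee_pos"])
for z in np.arange(.062,.0235,-.004):
    z=max(z,.0243); move_l([*t,z],.04); s=state(); f=s["ft_force"]-f0; print(round(z,4),np.round(f,1),np.round(s["ee_pos"],4))
    if np.abs(f).max()>8: break
    if z<=.0243: break
print(s["time"],s["finger_gap"])
r=shot("wrist","w_p"); L=toolcloud(r,0)
for lo,hi in((.042,.048),(.05,.06)):
  for b,st in blobs(L,lo,hi,40): print(lo,rect(b),np.round(np.median(b,0),4))
E
```

```text
[ 0.58272874 -0.21888372]
[-0.36725244  0.58723348 -2.39272263] [ 0.58321022 -0.21910971  0.07107365]
0.062 [ 0.2 -1.5 -1.1] [ 0.5824 -0.2187  0.0612]
0.058 [ 0.2 -0.4 -0.5] [ 0.5825 -0.2188  0.0575]
0.054 [ 0.2 -1.2 -0.3] [ 0.5825 -0.2188  0.0536]
0.05 [ 0.4 -0.2 -0.7] [ 0.5825 -0.2188  0.0495]
0.046 [ 0.3 -0.2  0.3] [ 0.5825 -0.2188  0.0455]
0.042 [ 0.5 -0.7 -0.4] [ 0.5825 -0.2188  0.0415]
0.038 [ 0.9 -1.5  0.6] [ 0.5825 -0.2188  0.0375]
0.034 [ 0.2 -0.4 -1.3] [ 0.5825 -0.2188  0.0335]
0.03 [-0.1 -0.3  0.1] [ 0.5825 -0.2188  0.0295]
0.026 [ 0.4 -0.4 -0.4] [ 0.5825 -0.2188  0.0256]
15.9417 0.029670949126942098
0.042 (array([64.1, -0.5]), array([24.9,  0.3]), 89.9) [ 0.0641 -0.0011  0.0443]
0.042 (array([101., -15.]), array([ 8.9, 13.2]), 3.5) [ 0.0994 -0.0147  0.0468]
0.042 (array([101. ,  15.7]), array([ 9., 13.]), 0.4) [0.0994 0.0156 0.0467]
0.042 (array([127.4,   0.3]), array([39.7, 48.3]), 0.2) [0.1279 0.     0.0472]
0.042 (array([175.6,   0.2]), array([21.5, 30. ]), 0.3) [0.1754 0.0005 0.0472]
0.05 (array([57. ,  0.2]), array([26.5, 14.4]), 89.5) [0.0573 0.0001 0.0551]
0.05 (array([134.8, -16.6]), array([18.3,  8.3]), 36.0) [ 0.1298 -0.018   0.0553]
0.05 (array([134.8,  17.1]), array([ 8.2, 18.3]), 54.3) [0.1298 0.0185 0.0552]
```

```bash
python3 - <<'E'
from h import *
t=TR-.0114*UX+.0003*UY
for z in(.025,.0243):
    move_l([*t,z],.02); hold(.1); s=state(); print(z,np.round(s["ft_force"],1),np.round(s["ee_pos"],4))
gripper_open(); hold(.2); move_l([*t,.10],.15)
b=MARK+.03*UX
move_to([*b,.20],QS); hold(.3); r=shot("wrist","w_r"); L=toolcloud(r,0)
for lo,hi in((.042,.05),(.05,.06)):
  for bb,st in blobs(L,lo,hi,40): print(lo,rect(bb),np.round(np.median(bb,0),4))
print(state()["time"],state()["finger_gap"])
E
```

```text
0.025 [ 0.2  0.  -2.4] [ 0.5827 -0.2189  0.025 ]
0.0243 [-0.1  0.9 -3.1] [ 0.5827 -0.2189  0.0243]
0.042 (array([50.3,  0.1]), array([26.2,  1.5]), 88.3) [ 0.05   -0.0002  0.0462]
0.042 (array([ 99.2, -15.3]), array([12.2,  5.3]), 89.8) [ 0.0994 -0.0152  0.0474]
0.042 (array([99.4, 15.8]), array([12.2,  5.4]), 88.6) [0.0998 0.0158 0.0475]
0.042 (array([118.5,   0.2]), array([29.7, 23.3]), 90.0) [ 0.118  -0.0002  0.0459]
0.042 (array([190.9,   1. ]), array([43.4, 38.2]), 89.6) [0.193  0.0009 0.046 ]
0.05 (array([56.7,  0.3]), array([26. , 14.1]), 89.7) [ 0.0562 -0.0002  0.0535]
19.5583 0.08817171155295303
```

View pics/w_r.png

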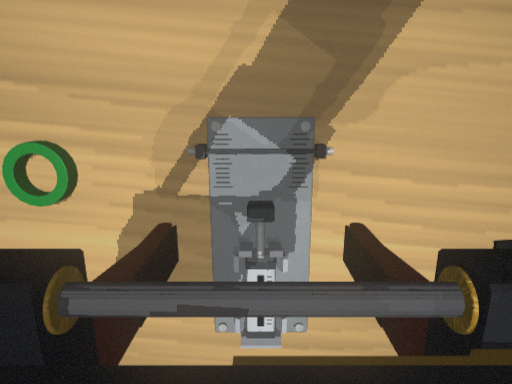

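The gauge lies seated (barrel top at 0.046 m) with the rod in the slot, and the tab at (260,210) px is home at u = 56.7 mm from the mark. Next I'll grip the tab across its 26 mm width and draw it.

```bash
cat >> h.py <<'E'
def at(u,z=.029): return [*(MARK+u*UX+.0003*UY),z]
def status(n):
    s=state(); L=toolcloud(get_image("wrist"),0); u=(s["ee_pos"][:2]-MARK)@UX
    k=(L[...,2]>.0505)&(L[...,2]<.057)&(abs(L[...,1])<.010)&(abs(L[...,0]-u)<.03)
    e=np.percentile(L[k,0],[1,99])*1e3 if k.sum()>20 else None
    print(n,"t",round(s["time"],2),"tcp u",round(u*1e3,2),"tab edges",e,k.sum(),"Fx",round(s["ft_force"][:2]@UX,2),"F",np.round(s["ft_force"],1),"gap",round(s["finger_gap"],4))
    return e
E
python3 - <<'E'
from h import *
move_to(at(.0567,.11),QS); move_l(at(.0567),.08); hold(.2); status("pre")
close(); status("closed")
move_l(at(.040),.03); status("40")
E
```

```text
pre t 21.39 tcp u 56.98 tab edges [49.86466004 60.98658185] 1227 Fx -0.1 F [-0.1 -0.3  0. ] gap 0.0879
closed t 22.42 tcp u 56.69 tab edges [49.85866998 60.52334765] 1159 Fx -0.75 F [-0.8  0.6 -0.2] gap 0.0262
40 t 23.18 tcp u 40.06 tab edges [33.18073664 43.73562878] 1167 Fx 3.23 F [ 3.2  0.5 -1.6] gap 0.0259
```

```bash
python3 - <<'E'
from h import *
move_l(at(0),.03); hold(.2); e=status("drawn")
c=(e[0]+6.9)/1e3; print("tab centre",c)
if abs(c)>.0006 and abs(c)<.006: move_l(at(-c),.01); 
hold(.1); status("hold"); shot("side","s_draw"); shot("wrist","w_draw")
r=np.load("pics/../s_draw.npz"); cv2.imwrite("pics/s_crop.png",cv2.resize(r["frame"][200:290,200:350],None,fx=5,fy=5,interpolation=cv2.INTER_CUBIC))
E
```

```text
drawn t 24.91 tcp u 0.6 tab edges [-6.27544272  4.39135846] 1168 Fx 9.07 F [ 9.   0.9 -4.7] gap 0.0254
tab centre 0.000624557275224042
hold t 25.31 tcp u -0.01 tab edges [-6.85793389  3.82276861] 1174 Fx 8.62 F [ 8.6  0.9 -4.4] gap 0.0258
```

View pics/w_draw.png

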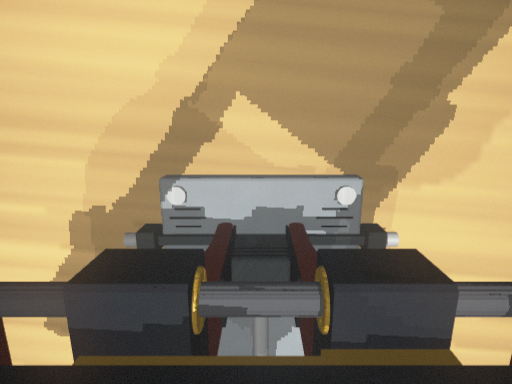

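The tab, centred at about (260,265) px, is over the bar with its clamp blocks at (155,238) and (370,238) px. Next I'll hold it, ease it home, and stop when the spring force is gone.

```bash
python3 - <<'E'
from h import *
hold(2.6); status("held")
move_l(at(.050),.025); status("50")
for u in np.arange(.051,.0585,.0007):
    move_l(at(u),.01); hold(.1); s=state(); f=s["ft_force"][:2]@UX; print(round(u,4),round(f,2),round((s["ee_pos"][:2]-MARK)@UX*1e3,2))
    if f<-.4: break
status("home"); print(state()["time"])
E
```

```text
held t 28.06 tcp u -0.01 tab edges [-6.82420383  3.77505969] 1163 Fx 8.01 F [ 8.   0.3 -5.2] gap 0.0255
50 t 30.28 tcp u 49.95 tab edges [43.09632835 53.75443643] 1174 Fx 2.03 F [ 2.   0.6 -1.2] gap 0.026
0.051 3.56 51.02
0.0517 2.79 51.71
0.0524 3.15 52.42
0.0531 2.42 53.13
0.0538 2.56 53.83
0.0545 2.17 54.52
0.0552 0.32 54.91
0.0559 -3.16 55.58
home t 33.13 tcp u 55.58 tab edges [48.7560976  59.36914192] 1181 Fx -3.16 F [-3.2  0.5  1.7] gap 0.0259
33.1833
```

```bash
python3 - <<'E'
from h import *
u=.0559
gripper_open(); hold(.3); status("open")
move_l(at(u,.11),.12); move_to(at(.03,.2),QS); hold(.3); r=shot("wrist","w_end"); L=toolcloud(r,0)
for lo,hi in((.042,.05),(.05,.06)):
  for bb,st in blobs(L,lo,hi,40): print(lo,rect(bb),np.round(np.median(bb,0),4))
print(state()["time"],state()["ft_force"])
E
```

```text
open t 34.54 tcp u 55.91 tab edges [48.66909368 59.61089844] 1206 Fx 0.45 F [ 0.5 -0.1 -0.4] gap 0.0877
0.042 (array([48.8,  0.1]), array([ 0.9, 25.4]), 0.2) [0.0487 0.0001 0.0463]
0.042 (array([ 99.9, -15. ]), array([ 7.7, 12.2]), 0.6) [ 0.0993 -0.015   0.047 ]
0.042 (array([100.4,  16.2]), array([ 8.8, 12.1]), 0.7) [0.0991 0.0161 0.047 ]
0.042 (array([117.7,  -0.3]), array([23. , 29.7]), 0.2) [1.169e-01 1.000e-04 4.590e-02]
0.042 (array([ 1.905e+02, -1.000e-01]), array([39.4, 43.5]), 1.4) [1.92e-01 1.00e-04 4.59e-02]
0.05 (array([55.2, -0.4]), array([13.7, 25.9]), 0.2) [0.0547 0.0001 0.0534]
36.225 [0.72425575 0.25757507 0.29899374]
```

View pics/w_end.png

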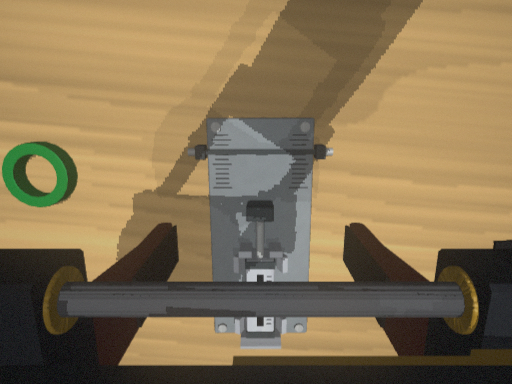

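The final view shows the gauge flat in the trough (barrel top 0.046 m), with the tab at (260,210) px home (tab to barrel end 44 mm) and the gripper clear.

```bash
python3 -c "
from bench import *
print(job_done())"
```

```text
the job is handed in; nothing more can be done
None
```

I handed the job in at about 36 s: the mid gauge is lying in the trough with its tab home and released, after being drawn to the mark, held there for over 2 s and eased back.

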